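# Index the desk carousel and load its empty bay

## Robot

A 6-joint arm with a two-finger parallel gripper is mounted at the origin on a cart in front of the work surface, level with it; the furniture and walls round the work are solid. World frame = base frame: x ahead of the robot, y to its left, z up, the work surface at z = 0. Lengths are in mm, angles in rad, forces in N, time in s.
With the tool pointing down it reaches from about 275 to 750 mm from the base axis. Payload 10.2 kg.
Tool frame: the origin (TCP) lies midway between the tips of the shut fingers; the grasp point (between the pads) lies 19 mm behind it; z points along the fingers, y is the line along which they close (so a half turn about z gives the same grasp; the last joint's range is limited). The gripper opens to 85 mm and grips with 20 to 120 N. Pads are 22 mm wide; open, the fingers measure 114 mm over their backs; the gripper's body (76 mm by 85 mm) begins 54 mm behind the grasp point. The pads swing forward as they close: fully open they stand 13 mm farther back than shut.
Start: joints at [1.074, 0.313, 1.498, -0, 1.331, -0.223], TCP at [141.968, 505.446, 231.294] pointing down, gripper open.
Joint ranges: [-2.94, 2.94], [-0.97, 2.17], [0.19, 2.56], [-1.23, 4.37], [0.02, 3.11], [-2.88, 2.88]. Speed limits (rad/s): [2.39, 2.39, 3.01, 3.14, 3.14, 3.14].

## Interface

Orientations are given as a unit quaternion [w, x, y, z].
In Python, from rig import sense, capture, finish_job, find_in, place_of gives the robot as it stands. The module is installed in compiled form; this text tells all that it offers.
- The arm moves only by the shell command python3 -m jog 'ROWS' [FORCE]. ROWS is JSON, a list of rows, each an object of numbers: "tx", "ty", "tz": the shift along the tool's x, y, z in mm; "ax", "ay", "az": the turn, a rotation vector about the tool's x, y, z in rad; "jaw": the closure, from -1 (fully open) to 1 (shut), so that 0 is half open. In form: [{"tx": .., "ty": .., "tz": .., "ax": .., "ay": .., "az": .., "jaw": ..}, ...]. A call has 1 to 5 rows; each row shifts and turns the commanded pose from where the row before left it, along the tool's axes as they then stand; what a row does not reach is not made up. A row lasts 1/8 s, in which the tool goes at most 62.5 mm and 10.7 degrees, less where a joint would pass 70% of its speed; a pose out of reach is approached as far as the arm can. A call with a gripper value outside its range is refused whole. The fingers move at their own pace and stop on an object; FORCE is the grip in N (left out, the last holds). Time passes only in rows, so rows that do not move let the fingers close. It gives the time, the measured TCP pose, the force, the opening and the grip force at its end, in the units of the state.
- sense(): the state, without advancing time (a new reading comes with each control period).
- capture(name): name is "side" or "top" or "wrist"; returns a dict with "color" (480x640x3 uint8, red, green, blue), "depth" (480x640 float32, mm along the optical axis (not along the pixel's ray), 0 where there is no reading), "fx", "fy", "cx", "cy" (pixels), "k1" (the pictures are not rectified: a ray, as slopes to the right and down, at radius r is drawn at 1 + k1 r^2 times it, then the intrinsics apply), "camera_from_world" (4x4, takes a point from world to camera coordinates); the wrist camera has in their place "mount" (4x4, takes a point from camera to tool coordinates, whose origin is the TCP and whose axes are the flange's). Camera axes: x right, y up, looking along -z (the intrinsics and any distortion apply to the point x, -y, -z); pixel columns grow to the right and rows downward; lengths in mm; the calibration is good to about 2 mm. A picture is of the moment at which its call begins: read the wrist's pose just before it.
- finish_job(): hands the job in; it is judged then, once.
Trained networks look in the newest picture that a camera, given by its name, has taken for a name from the list of things; names that differ only in an ending like _2 or _b are one class to them, and where a whole thing is asked for, a point or a joint stands for the part that bears it (a point fixed in the world has none). Each returns a list of dicts, best first, with "conf" (0 to 1); they miss things now and then, are a little off and sometimes report something else, mostly with a low value. They report only what shows in the picture. A call takes as long as a camera call. They do not tell look-alikes from the thing itself.
- find_in(query, camera): "centre" ([column, row] in pixels, amid what is visible of it).
- place_of(query, camera): "centre" ([column, row] in pixels: a listed point, or the origin of a listed thing).
The state is a dict: "time_s": time; "joints": joint angles; "dq": joint speeds; "tau": joint torques, N m; "eef_pos": TCP position; "ee_rot": TCP orientation; "force": force on the tool from outside, world axes, zero at the start; "wrist_torque": the same for the moment, N m; "grip_width": opening from 0.0 (shut) to 1.0 (fully open); "grip_force": force on a finger pad.
Only numpy, scipy, OpenCV 4.12 (cv2) and the standard library are available. Lean on these libraries where they do the work, as an engineer would, in place of code of your own. Each camera call takes 0.05 s, during which the arm holds its last target. There are 200 camera calls.

## Task

Push the rotating desk carousel round counter-clockwise (seen from above) by the spoke of its empty bay, the one lined with blue felt, until it clicks past the spring roller of its catch and rests against the stop there, never pushing on it with more than 18 N; you will have to feel for the catch. Take your hand off the carousel, then lay the eraser flat on the felt in that bay and let go, leaving the carousel held in its catch and the things around undisturbed.

Things in the scene. Friction and masses are not known exactly. Their poses are not given: they have to be found in the camera images.
- stand: fixed grey foot of the carousel. Origin on the turning axis at desk height, z up; its -x axis points to the red index patch. On a grey outrigger along its +y axis a catch (black block 153 to 177 mm from the axis, 44 mm high) is clamped, anywhere up to 0.12 rad to either side of that axis; its exact place is not measured and must be felt
- carousel: wooden turntable, 240 mm across, turning about its vertical z axis on an easy bearing (drag under 1 N at the spokes). Origin on the axis at its underside, 14 mm above the desk. Four spoke walls at 45, 135, 225, 315 degrees from its x axis part it into bays; the bay round its -x axis is empty and lined with blue felt. Seated, its axes are within 0.13 rad of the stand's; it starts 0.75 to 1.5 rad clockwise of the stand's
- roller (a joint): how far the catch's white spring roller is pushed outward, in m: 0 when free, up to 0.003 while the carousel's pin passes, and 0.0025 when the pin is seated between roller and stop; with the carousel untouched it stays above 0.0015 only if it is seated
- catch_pin (a point): brass pin on the carousel's rim, 130 mm from the axis on its +y axis. 0.078 rad before its seat it meets the roller: a push at the spoke point must then rise to about 6 to 10 N; 0.023 rad before the seat it clicks past, the force drops, and it lands on a black solid stop where the roller holds it. Short of that it is pushed back. The stop does not give: pushing on, the force just climbs
- hub_top (a point): top of the carousel's hub, 60 mm above the desk on the axis; hub radius 24 mm. Spoke walls are 5 mm thick, tops 58 mm above the desk, out to 116 mm radius; floor of the bays 22 mm above the desk, lip round the edge 8 mm higher, inner radius 115 mm. Two tape rolls and two binder clips, fixed and not above the spokes, sit in the other bays
- spoke_face (a point): point to push: the face toward the empty bay of the spoke at 225 degrees, 95 mm from the axis, half-way up the wall (40 mm above the desk). Axes are the carousel's. Pushing it away from the bay, square to the spoke, turns the carousel counter-clockwise. The bay is free for the fingertips
- empty_bay (a point): point on the blue felt floor of the empty bay, 75 mm from the axis on the carousel's -x axis, 22 mm above the desk. Axes are the carousel's: the bay spans 90 degrees about its -x direction
- index_mark (a point): middle of the red patch (34 mm wide) on the tongue of the stand, 134 mm from the axis on the stand's -x axis, 11 mm above the desk; the empty bay faces it when seated
- eraser_center (a point): centre of the loose eraser, white in a dark blue sleeve, 43 x 24 x 14 mm along its x, y, z, about 20 g, lying flat on the desk to the right of the carousel
- glue_stick: bystander: white glue stick with a dark label standing upright, 27 mm across, 98 mm high, origin at the centre of its underside; leave it alone
- memory_stick: bystander: black memory stick lying on the desk, 54 x 18 x 8 mm, origin at the centre of its underside; leave it alone
- stapler: bystander: black and white stapler standing on the desk, 135 x 36 x 42 mm along its x, y, z, origin at the centre of its underside; leave it alone
Mind the look-alikes: they are no part of the job. Of the things that look like the part that bears eraser_center, take the one that is farthest to the robot's left at the start.

How it is judged (in metres and radians):
On the way:
1. the carousel sits clicked in its catch, untouched by the robot, the eraser not yet moved (value of joint roller above 0.0015 m and angle between the x axis of carousel and the x axis of stand, either way round below 0.16 rad and x of empty_bay in the frame of stand below 0 m and contact force between each of the fingers, the arm and carousel below 0.3 N and distance of eraser_center from where it was at the start of the episode below 0.02 m), for 0.3 s.
At the end, for the whole second after the job is handed in: The carousel is held in its catch between roller and stop (roller pushed out more than 1.5 mm with nothing touching it), so that the blue-lined bay faces the red patch, and the eraser lies flat on the floor of that bay, between its two spokes and inside the lip, released and at rest (value of joint roller above 0.0015 m and angle between the x axis of carousel and the x axis of stand, either way round below 0.16 rad and x of empty_bay in the frame of stand below 0 m and z of eraser_center in the frame of empty_bay between 0.004 and 0.01 m and angle between eraser_center's own z axis and vertical below 0.1 rad and horizontal distance between eraser_center and stand below 0.107 m and x of eraser_center in the frame of carousel below -0.035 m and linear speed of eraser below 0.02 m/s and angular speed of carousel below 0.03 rad/s and horizontal distance between eraser_center and empty_bay below 0.062 m).
It fails at once if the robot pushes on the carousel with more than 18 N (contact force between any of the fingers, the arm and carousel above 18 N).
It fails at once if the glue stick, memory stick or stapler is moved more than 20 mm or the glue stick tipped over (distance of any of glue_stick, memory_stick, stapler from where it was at the start of the episode above 0.02 m or angle between glue_stick's own z axis and vertical above 0.3 rad).
It also fails if it takes over 61 s, if anything falls off the work surface, if the arm or the gripper's body presses on something with over 40 N, if the wrist force passes 120 N, or if a joint passes its speed limit or range.

## Working session

There is one attempt and no reset: what is moved stays moved. The work goes in short steps, Python scripts to look and compute and a shell command to move; the robot and the scene stay as the last step left them, time stands still between calls to the robot, and variables do not carry over. Pictures are saved under pics/ and viewed, at most 10 in all, crops included, and the job is handed in when it is done.

```bash
mkdir -p pics; cat > h.py <<'E'
import numpy as np, cv2
from rig import *
from scipy.spatial.transform import Rotation as R
def tool():
    s=sense(); q=s["ee_rot"]; T=np.eye(4); T[:3,:3]=R.from_quat([q[1],q[2],q[3],q[0]]).as_matrix(); T[:3,3]=s["eef_pos"]; return T
def cap(n):
    T=tool(); c=capture(n)
    c["wc"]= T@np.array(c["mount"]) if "mount" in c else np.linalg.inv(np.array(c["camera_from_world"]))
    return c
def ray(c,p):
    d=np.array([(p[0]-c["cx"])/c["fx"],(p[1]-c["cy"])/c["fy"]]); s=d.copy()
    for _ in range(20): s=d/(1+c["k1"]*(s@s))
    return np.array([s[0],-s[1],-1.])
def at_z(c,p,z):
    v=c["wc"][:3,:3]@ray(c,p); o=c["wc"][:3,3]; return o+v*(z-o[2])/v[2]
def at_d(c,p):
    d=c["depth"][int(round(p[1])),int(round(p[0]))]; return c["wc"][:3,:3]@(ray(c,p)*d)+c["wc"][:3,3]
def save(c,n): cv2.imwrite("pics/"+n,c["color"][:,:,::-1])
E
cat > a.py <<'E'
from h import *
np.set_printoptions(precision=1,suppress=True)
s=sense();print(s)
for n in ["top","side"]:
    c=cap(n); save(c,n+"0.png"); print(n,c["wc"][:3,3])
    for q,z in [("hub_top",60),("index_mark",11),("catch_pin",None),("spoke_face",40),("empty_bay",22),("eraser_center",7),("glue_stick",0),("memory_stick",0),("stapler",0)]:
        for r in place_of(q,n)[:4]:
            p=r["centre"]; print(q,round(r["conf"],2),np.array(p),at_z(c,p,z) if z is not None else "",at_d(c,p))
E
python3 a.py
```

```text
{'time_s': 0.0, 'joints': array([ 1.1,  0.3,  1.5, -0. ,  1.3, -0.2]), 'dq': array([-0., -0.,  0., -0., -0., -0.]), 'tau': array([  0. , -41.2, -26. ,  -0. ,   0. ,   0. ]), 'eef_pos': array([141.8, 505.2, 230.7]), 'ee_rot': array([-0. ,  0.1,  1. , -0. ]), 'force': array([ 0.8, -1.1, -0.6]), 'wrist_torque': array([-0. ,  0.1, -0. ]), 'grip_force': 0.0, 'grip_width': 0.996464988327973}
top [ 321.3  -59.1 1283.7]
hub_top 0.93 [289.  195.5] [569.7  65.2  60. ] [569.   64.8  63.7]
index_mark 0.72 [289.7 251.2] [432.8  63.3  11. ] [432.6  63.1  13.5]
index_mark 0.51 [423.5 233.6] [ 486.6 -282.3   11. ] [ 485.4 -280.8   19.6]
catch_pin 0.66 [294.6 153.9]  [690.3  58.4  18.1]
spoke_face 0.16 [421.6 235.8] [ 477.1 -272.4   40. ] [ 480.7 -277.3   11.3]
empty_bay 0.73 [262.7 198.1] [569.1 137.4  22. ] [568.7 137.1  24.2]
eraser_center 0.7 [456.5 219.7] [ 525.5 -368.5    7. ] [ 524.2 -366.6   14.7]
eraser_center 0.68 [458.3 249.7] [ 447.1 -372.5    7. ] [ 446.4 -370.6   14.8]
glue_stick 0.48 [425.9 189.7] [ 605.1 -290.4    0. ] [ 595.9 -282.9   41.4]
memory_stick 0.42 [382.4 280.9] [ 362.3 -17
[... 291 characters left out ...]
.5 221.2]  [690.5  59.1  37.7]
spoke_face 0.73 [308.4 218.7] [496.4 118.7  40. ] [495.4 113.5  42.9]
empty_bay 0.82 [336.2 219.3] [561.6 132.4  22. ] [545.8  70.5  56.9]
eraser_center 0.85 [354.  358.7] [ 481.1 -291.9    7. ] [ 478.8 -299.7   14.4]
eraser_center 0.68 [399.8 388.5] [ 529.1 -370.3    7. ] [ 526.4 -376.6   13.9]
eraser_center 0.67 [345.5 395.8] [ 447.4 -364.8    7. ] [ 445.8 -370.5   13.1]
glue_stick 0.85 [428.7 346. ] [ 609.8 -285.5    0. ] [ 602.7 -300.    13.9]
memory_stick 0.62 [269.7 329.8] [ 363.4 -180.2    0. ] [ 362.7 -187.5    6. ]
stapler 0.74 [256.7 208.9] [401.8 270.7   0. ] [400.4 256.4   7.4]
stapler 0.26 [270.6 328.5] [ 365.5 -177.1    0. ] [ 364.7 -184.8    6.3]
```

```bash
python3 -c "
import cv2
i=cv2.imread('pics/top0.png');a=cv2.resize(i[130:310,180:340],None,fx=3.3,fy=3.3,interpolation=2);b=cv2.resize(i[170:280,390:480],(272,332),interpolation=2)
import numpy as np
o=np.zeros((600,800,3),'u1');o[:594,:528]=a[:594,:528];o[:332,528:]=b;cv2.imwrite('pics/t1.png',o)"
```

```text
(no output)
```

View pics/t1.png

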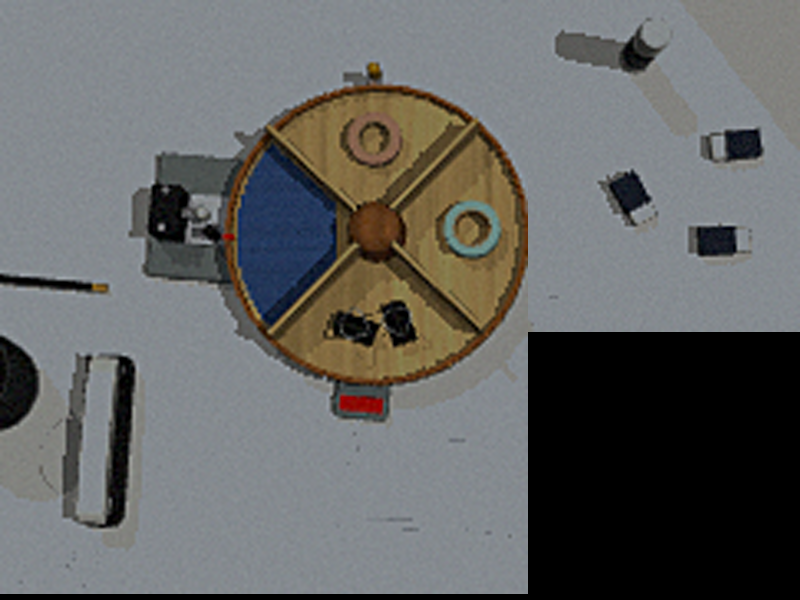

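```bash
cat >> h.py <<'E'
def go(x,y,z,head=None):
    "shift in present tool axes; then az to bring tool x to heading (rad), tool down"
    T=tool(); d=T[:3,:3].T@(np.array([x,y,z])-T[:3,3]); h=np.arctan2(T[1,0],T[0,0])
    r=0 if head is None else -((head-h+np.pi)%(2*np.pi)-np.pi)
    print("shift",d.round(1),"az",round(r,3),"head",round(h,3),"down",T[:3,2].round(3),"pos",T[:3,3].round(1))
C=np.array([569.5,65.])
def pushpt(yaw,gap=0,r=97,back=13.5):
    "tool centre with -x pushing; yaw of carousel; returns x,y,head"
    a=np.radians(225)+yaw; u=np.array([np.cos(a),np.sin(a)]); t=np.array([-u[1],u[0]])
    p=C+r*u-t*(back+gap); return p, np.arctan2(-t[1],-t[0])
E
python3 - <<'E'
from h import *
p,h=pushpt(-1.54,12); print(p,h); go(*p,231,h)
E
```

```text
[516.2986642  150.02274913] 0.8161944901923447
shift [-4.565e+02 -2.410e+02  3.000e-01] az 2.052 head 2.868 down [ 0.  0. -1.] pos [142.  505.4 231.3]
```

```bash
python3 -m jog '[{"tx":-45,"ty":-24,"jaw":1},{"tx":-45,"ty":-24,"jaw":1},{"tx":-45,"ty":-24,"jaw":1},{"tx":-45,"ty":-24,"jaw":1},{"tx":-45,"ty":-24,"jaw":1}]' 30; python3 -m jog '[{"tx":-45,"ty":-24,"jaw":1},{"tx":-45,"ty":-24,"jaw":1},{"tx":-45,"ty":-24,"jaw":1},{"tx":-45,"ty":-24,"jaw":1},{"tx":-50,"ty":-25,"jaw":1}]'
python3 -m jog '[{"az":0.18,"jaw":1},{"az":0.18,"jaw":1},{"az":0.18,"jaw":1},{"az":0.18,"jaw":1},{"az":0.18,"jaw":1}]';python3 -m jog '[{"az":0.18,"jaw":1},{"az":0.18,"jaw":1},{"az":0.18,"jaw":1},{"az":0.18,"jaw":1},{"az":0.18,"jaw":1}]'
python3 -m jog '[{"az":0.18,"jaw":1},{"az":0.07,"jaw":1},{"jaw":1}]'
python3 - <<'E'
from h import *
p,h=pushpt(-1.54,12);go(*p,37,h)
c=cap("wrist");save(c,"w0.png")
for q,z in [("hub_top",60),("spoke_face",40),("empty_bay",22),("catch_pin",22)]:
    for r in place_of(q,"wrist")[:2]: print(q,r["conf"],r["centre"],at_z(c,r["centre"],z).round(1),at_d(c,r["centre"]).round(1))
E
```

```text
shift [-456.5 -241.   194.3] az 2.052 head 2.868 down [ 0.  0. -1.] pos [142.  505.4 231.3]schema error: expected keys tx, ty, tz, ax, ay, az, jaw
schema error: expected keys tx, ty, tz, ax, ay, az, jaw
schema error: expected keys tx, ty, tz, ax, ay, az, jaw
schema error: expected keys tx, ty, tz, ax, ay, az, jaw
schema error: expected keys tx, ty, tz, ax, ay, az, jaw
```

View pics/w0.png

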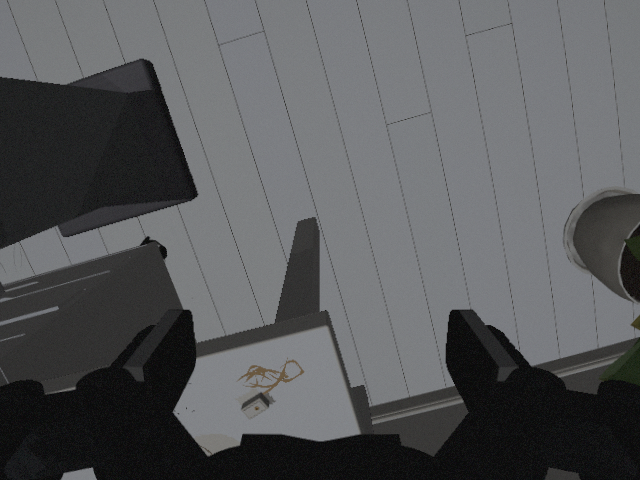

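The moves were refused because every key is needed, so the picture only shows the floor and a desk corner from the start pose. I'll send them again with all the keys.

```bash
python3 -m jog '[{"tx":-45,"ty":-24,"tz":0,"ax":0,"ay":0,"az":0,"jaw":1},{"tx":-45,"ty":-24,"tz":0,"ax":0,"ay":0,"az":0,"jaw":1},{"tx":-45,"ty":-24,"tz":0,"ax":0,"ay":0,"az":0,"jaw":1},{"tx":-45,"ty":-24,"tz":0,"ax":0,"ay":0,"az":0,"jaw":1},{"tx":-45,"ty":-24,"tz":0,"ax":0,"ay":0,"az":0,"jaw":1}]' 30; python3 -m jog '[{"tx":-45,"ty":-24,"tz":0,"ax":0,"ay":0,"az":0,"jaw":1},{"tx":-45,"ty":-24,"tz":0,"ax":0,"ay":0,"az":0,"jaw":1},{"tx":-45,"ty":-24,"tz":0,"ax":0,"ay":0,"az":0,"jaw":1},{"tx":-45,"ty":-24,"tz":0,"ax":0,"ay":0,"az":0,"jaw":1},{"tx":-50,"ty":-25,"tz":0,"ax":0,"ay":0,"az":0,"jaw":1}]'
python3 -m jog '[{"tx":0,"ty":0,"tz":0,"ax":0,"ay":0,"az":0.18,"jaw":1},{"tx":0,"ty":0,"tz":0,"ax":0,"ay":0,"az":0.18,"jaw":1},{"tx":0,"ty":0,"tz":0,"ax":0,"ay":0,"az":0.18,"jaw":1},{"tx":0,"ty":0,"tz":0,"ax":0,"ay":0,"az":0.18,"jaw":1},{"tx":0,"ty":0,"tz":0,"ax":0,"ay":0,"az":0.18,"jaw":1}]'
python3 -m jog '[{"tx":0,"ty":0,"tz":0,"ax":0,"ay":0,"az":0.18,"jaw":1},{"tx":0,"ty":0,"tz":0,"ax":0,"ay":0,"az":0.18,"jaw":1},{"tx":0,"ty":0,"tz":0,"ax":0,"ay":0,"az":0.18,"jaw":1},{"tx":0,"ty":0,"tz":0,"ax":0,"ay":0,"az":0.18,"jaw":1},{"tx":0,"ty":0,"tz":0,"ax":0,"ay":0,"az":0.18,"jaw":1}]'
python3 -m jog '[{"tx":0,"ty":0,"tz":0,"ax":0,"ay":0,"az":0.18,"jaw":1},{"tx":0,"ty":0,"tz":0,"ax":0,"ay":0,"az":0.07,"jaw":1},{"tx":0,"ty":0,"tz":0,"ax":0,"ay":0,"az":0,"jaw":1}]'
python3 - <<'E'
from h import *
p,h=pushpt(-1.54,12);go(*p,37,h)
c=cap("wrist");save(c,"w1.png")
for q,z in [("hub_top",60),("spoke_face",40),("empty_bay",22),("catch_pin",22)]:
    for r in place_of(q,"wrist")[:2]: print(q,r["conf"],r["centre"],at_z(c,r["centre"],z).round(1),at_d(c,r["centre"]).round(1))
print(sense()["joints"],sense()["force"],sense()["time_s"])
E
```

```text
time_s: 1.88
eef_pos: [327.2, 327.8, 231.5]
ee_rot: [0.0, 0.136, 0.991, 0.0]
force: [0.3, 0.8, 0.2]
grip_width: 0.001
grip_force: 0.0
time_s: 2.5
eef_pos: [515.9, 149.2, 231.5]
ee_rot: [0.0, 0.136, 0.991, 0.0]
force: [-0.7, -0.2, -0.0]
grip_width: 0.003
grip_force: 0.0
time_s: 3.12
eef_pos: [514.9, 150.4, 231.3]
ee_rot: [-0.0, 0.556, 0.831, 0.0]
force: [-0.1, 0.1, 1.0]
grip_width: 0.003
grip_force: 0.0
time_s: 3.75
eef_pos: [514.8, 150.4, 231.3]
ee_rot: [-0.0, 0.862, 0.506, -0.0]
force: [-0.2, 0.7, -0.4]
grip_width: -0.0
grip_force: 0.0
time_s: 4.12
eef_pos: [514.9, 150.4, 231.3]
ee_rot: [0.0, 0.917, 0.398, 0.0]
force: [-0.9, -1.2, -0.3]
grip_width: 0.0
grip_force: 0.0
shift [  0.7   1.3 194.3] az 0.002 head 0.819 down [ 0. -0. -1.] pos [514.9 150.4 231.3]
hub_top 0.78 [454.2, 259.3] [567.4  55.3  60. ] [567.4  54.7  58.8]
spoke_face 0.89 [324.6, 254.0] [492.8 122.5  40. ] [494.  123.8  45.7]
empty_bay 0.92 [379.1, 190.1] [559.7 127.9  22. ] [559.7 127.9  21.8]
empty_bay 0.59 [431.7, 240.7] [564.2  64.1  22. ] [564.   75.9  52. ]
catch_pin 0.62 [561.7, 140.0] [697.4  56.8  22. ] [691.   63.8  38.7]
[6.57138918e-02 3.37990825e-01 1.46328309e+00 1.17141763e-05
 1.34030749e+00 8.17849777e-01] [-0.50510332  0.82246725  0.27339431] 4.375
```

View pics/w1.png

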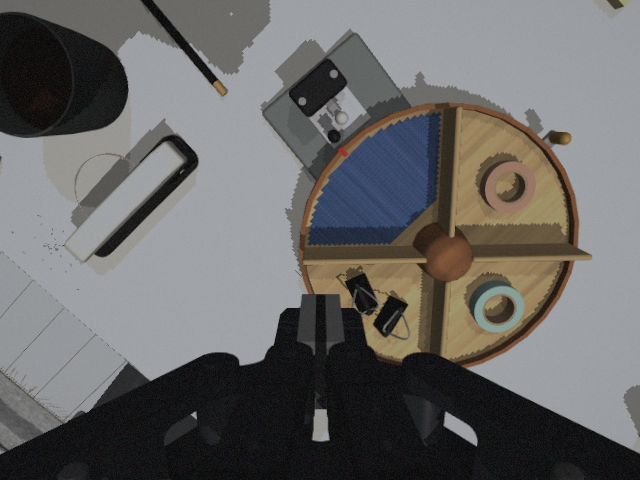

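The wrist view looks right. The felt bay is at (380,190), the push spoke is level along row 255, the hub is at (447,257), the catch is at (330,110) and the stapler is clear at (140,200). Next I'll fit the spoke tops from the depth image to pin down the axis and yaw.

```bash
cat >> h.py <<'E'
def fit(c,C0=(568,62)):
    from scipy.optimize import least_squares
    v,u=np.mgrid[0:480,0:640]; d=c["depth"]
    s0=np.stack([(u-c["cx"])/c["fx"],(v-c["cy"])/c["fy"]],-1); s=s0.copy()
    for _ in range(15): s=s0/(1+c["k1"]*(s**2).sum(-1,keepdims=True))
    P=np.stack([s[...,0],-s[...,1],-np.ones(d.shape)],-1)*d[...,None]
    W=P@c["wc"][:3,:3].T+c["wc"][:3,3]
    r=np.hypot(W[...,0]-C0[0],W[...,1]-C0[1])
    top=W[(d>0)&(W[...,2]>54)&(W[...,2]<61)&(r>32)&(r<113)]
    def f(p):
        q=top[:,:2]-p[:2]; q=q@np.array([[np.cos(p[2]),-np.sin(p[2])],[np.sin(p[2]),np.cos(p[2])]])
        a=(q[:,0]+q[:,1])/2**.5; b=(q[:,0]-q[:,1])/2**.5
        return np.minimum(abs(a),abs(b))
    best=min((least_squares(f,[*C0,y],loss="soft_l1",f_scale=2.) for y in np.arange(-.8,.8,.2)),key=lambda o:o.cost)
    print("fit C",best.x[:2].round(1),"yaw mod pi/2",round(best.x[2]%(np.pi/2),3),"n",len(top),"med res",np.median(f(best.x)).round(2),"z",np.median(top[:,2]).round(1))
    return W
E
python3 - <<'E'
from h import *
fit(cap("wrist")); fit(cap("top"))
E
```

```text
fit C [564.4  56.9] yaw mod pi/2 0.049 n 2622 med res 1.25 z 57.0
fit C [563.3  55.2] yaw mod pi/2 0.05 n 238 med res 1.48 z 58.1
```

```bash
sed -i 's/^C=.*/C=np.array([564.,56.5])/' h.py; python3 - <<'E'
from h import *
p,h=pushpt(-1.522,12);go(*p,37,h)
c=cap("top");i=c["color"].astype(int);m=(i[...,0]>130)&(i[...,1]<70)&(i[...,2]<70);m[:240]=0
v,u=np.nonzero(m);print(len(u),at_z(c,(u.mean(),v.mean()),11))
E
```

```text
shift [-11.    2.6 194.3] az -0.016 head 0.818 down [ 0. -0. -1.] pos [514.9 150.4 231.3]
51 [430.51934562  65.02867447  11.        ]
```

```bash
python3 -m jog '[{"tx":-11,"ty":2.6,"tz":30,"ax":0,"ay":0,"az":-0.016,"jaw":1},{"tx":0,"ty":0,"tz":45,"ax":0,"ay":0,"az":0,"jaw":1},{"tx":0,"ty":0,"tz":45,"ax":0,"ay":0,"az":0,"jaw":1},{"tx":0,"ty":0,"tz":45,"ax":0,"ay":0,"az":0,"jaw":1},{"tx":0,"ty":0,"tz":29,"ax":0,"ay":0,"az":0,"jaw":1}]'
python3 -m jog '[{"tx":-3,"ty":0,"tz":0,"ax":0,"ay":0,"az":0,"jaw":1},{"tx":-3,"ty":0,"tz":0,"ax":0,"ay":0,"az":0,"jaw":1},{"tx":-3,"ty":0,"tz":0,"ax":0,"ay":0,"az":0,"jaw":1}]'
python3 -m jog '[{"tx":-2,"ty":0,"tz":0,"ax":0,"ay":0,"az":0,"jaw":1},{"tx":-2,"ty":0,"tz":0,"ax":0,"ay":0,"az":0,"jaw":1}]'
python3 - <<'E'
from h import *
# arc step in tool axes for rotation dth of carousel, position rel. axis in tool frame
T=tool(); d=T[:3,:3].T@(np.append(C,T[2,3])-T[:3,3]); print("axis in tool",d.round(1))
for dt in (.05,.1): # world +dt = tool -dt
    a=-dt; Rm=np.array([[np.cos(a),-np.sin(a)],[np.sin(a),np.cos(a)]]); print(dt,(d[:2]-Rm@d[:2]).round(2))
E
```

```text
time_s: 5.15
eef_pos: [508.5, 140.6, 35.4]
ee_rot: [-0.0, 0.914, 0.405, -0.001]
force: [0.4, 0.8, -0.7]
grip_width: -0.0
grip_force: 0.0
time_s: 5.52
eef_pos: [503.8, 133.8, 38.7]
ee_rot: [0.0, 0.914, 0.405, 0.001]
force: [1.0, 0.5, -0.2]
grip_width: -0.001
grip_force: 0.0
time_s: 5.78
eef_pos: [500.6, 130.9, 37.7]
ee_rot: [0.0, 0.914, 0.405, 0.0]
force: [-0.2, 1.1, 0.9]
grip_width: -0.001
grip_force: 0.0
axis in tool [-12.5  96.9   0. ]
0.05 [-4.86 -0.5 ]
0.1 [-9.74 -0.76]
```

```bash
python3 -m jog '[{"tx":-2,"ty":-0.2,"tz":0,"ax":0,"ay":0,"az":-0.02,"jaw":1},{"tx":-2.9,"ty":-0.3,"tz":0,"ax":0,"ay":0,"az":-0.03,"jaw":1},{"tx":-3.9,"ty":-0.4,"tz":0,"ax":0,"ay":0,"az":-0.04,"jaw":1},{"tx":-4.9,"ty":-0.5,"tz":0,"ax":0,"ay":0,"az":-0.05,"jaw":1},{"tx":-5.8,"ty":-0.5,"tz":0,"ax":0,"ay":0,"az":-0.06,"jaw":1}]'
python3 -m jog '[{"tx":-5.8,"ty":-0.5,"tz":0,"ax":0,"ay":0,"az":-0.06,"jaw":1},{"tx":-5.8,"ty":-0.5,"tz":0,"ax":0,"ay":0,"az":-0.06,"jaw":1},{"tx":-5.8,"ty":-0.5,"tz":0,"ax":0,"ay":0,"az":-0.06,"jaw":1},{"tx":-5.8,"ty":-0.5,"tz":0,"ax":0,"ay":0,"az":-0.06,"jaw":1},{"tx":-5.8,"ty":-0.5,"tz":0,"ax":0,"ay":0,"az":-0.06,"jaw":1}]'
python3 - <<'E'
from h import *
T=tool(); d=T[:3,:3].T@(np.append(C,T[2,3])-T[:3,3]); print("axis in tool",d.round(1),"yaw if touching",np.arctan2(T[1,0],T[0,0])+np.pi/2-np.radians(225))
fit(cap("top"))
E
```

```text
time_s: 6.4
eef_pos: [486.8, 116.6, 37.3]
ee_rot: [-0.0, 0.869, 0.496, -0.0]
force: [0.2, -0.3, 0.5]
grip_width: 0.001
grip_force: 0.1
time_s: 7.02
eef_pos: [472.8, 91.2, 37.2]
ee_rot: [-0.0, 0.785, 0.62, -0.0]
force: [0.3, 1.1, 0.6]
grip_width: -0.001
grip_force: 0.1
axis in tool [-12.6  96.8  -0. ] yaw if touching -1.0192273203404136
fit C [563.1  55. ] yaw mod pi/2 0.551 n 184 med res 1.47 z 58.1
```

```bash
python3 -m jog '[{"tx":-5.8,"ty":-0.5,"tz":0,"ax":0,"ay":0,"az":-0.06,"jaw":1},{"tx":-5.8,"ty":-0.5,"tz":0,"ax":0,"ay":0,"az":-0.06,"jaw":1},{"tx":-5.8,"ty":-0.5,"tz":0,"ax":0,"ay":0,"az":-0.06,"jaw":1},{"tx":-5.8,"ty":-0.5,"tz":0,"ax":0,"ay":0,"az":-0.06,"jaw":1},{"tx":-5.8,"ty":-0.5,"tz":0,"ax":0,"ay":0,"az":-0.06,"jaw":1}]'
python3 -m jog '[{"tx":-5.8,"ty":-0.5,"tz":0,"ax":0,"ay":0,"az":-0.06,"jaw":1},{"tx":-5.8,"ty":-0.5,"tz":0,"ax":0,"ay":0,"az":-0.06,"jaw":1},{"tx":-4.9,"ty":-0.5,"tz":0,"ax":0,"ay":0,"az":-0.05,"jaw":1},{"tx":-3.9,"ty":-0.4,"tz":0,"ax":0,"ay":0,"az":-0.04,"jaw":1},{"tx":-2.9,"ty":-0.3,"tz":0,"ax":0,"ay":0,"az":-0.03,"jaw":1}]'
python3 - <<'E'
from h import *
T=tool(); d=T[:3,:3].T@(np.append(C,T[2,3])-T[:3,3]); print("axis in tool",d.round(1),"yaw if touching",np.arctan2(T[1,0],T[0,0])+np.pi/2-np.radians(225))
fit(cap("top")); s=sense(); print(s["force"],T[:3,:3].T@s["force"],s["joints"])
E
```

```text
time_s: 7.7
eef_pos: [467.1, 62.8, 37.3]
ee_rot: [-0.0, 0.684, 0.73, -0.0]
force: [-0.1, -0.1, -0.6]
grip_width: -0.004
grip_force: 0.1
time_s: 8.32
eef_pos: [468.6, 39.5, 37.3]
ee_rot: [-0.0, 0.592, 0.806, -0.0]
force: [0.3, -0.4, 0.2]
grip_width: 0.001
grip_force: 0.1
axis in tool [-12.4  96.1  -0. ] yaw if touching -0.48130609669151525
fit C [563.2  55.3] yaw mod pi/2 1.086 n 133 med res 1.57 z 58.2
[ 0.71328622 -0.20172191  0.28854742] [-0.40600944  0.62009446 -0.28873477] [-1.66165399e-01  4.59285818e-01  1.87149716e+00 -9.95700990e-05
  8.10745005e-01 -4.71187749e-01]
```

```bash
python3 -m jog '[{"tx":-2.9,"ty":-0.3,"tz":0,"ax":0,"ay":0,"az":-0.03,"jaw":1},{"tx":-2.9,"ty":-0.3,"tz":0,"ax":0,"ay":0,"az":-0.03,"jaw":1},{"tx":-2.9,"ty":-0.3,"tz":0,"ax":0,"ay":0,"az":-0.03,"jaw":1},{"tx":-2.9,"ty":-0.3,"tz":0,"ax":0,"ay":0,"az":-0.03,"jaw":1},{"tx":-2.9,"ty":-0.3,"tz":0,"ax":0,"ay":0,"az":-0.03,"jaw":1}]'
for i in 1; do python3 -m jog '[{"tx":-1,"ty":-0.1,"tz":0,"ax":0,"ay":0,"az":-0.01,"jaw":1},{"tx":-1,"ty":-0.1,"tz":0,"ax":0,"ay":0,"az":-0.01,"jaw":1},{"tx":-1,"ty":-0.1,"tz":0,"ax":0,"ay":0,"az":-0.01,"jaw":1}]'|grep force; done
python3 -m jog '[{"tx":-1,"ty":-0.1,"tz":0,"ax":0,"ay":0,"az":-0.01,"jaw":1},{"tx":-1,"ty":-0.1,"tz":0,"ax":0,"ay":0,"az":-0.01,"jaw":1}]'
python3 - <<'E'
from h import *
T=tool();s=sense();print("yaw",np.arctan2(T[1,0],T[0,0])+np.pi/2-np.radians(225),T[:3,:3].T@s["force"])
E
fit=0
```

```text
time_s: 9.0
eef_pos: [472.5, 25.4, 37.3]
ee_rot: [0.0, 0.529, 0.848, -0.0]
force: [-0.4, -0.2, 0.3]
grip_width: 0.001
grip_force: 0.1
force: [-1.1, 0.2, 0.6]
grip_force: 0.1
time_s: 9.62
eef_pos: [474.3, 20.8, 37.3]
ee_rot: [-0.0, 0.509, 0.861, -0.0]
force: [-0.5, 0.7, -0.2]
grip_width: 0.001
grip_force: 0.1
yaw -0.28173576856822935 [ 0.87364708 -0.0338162   0.23441851]
```

```bash
cat > f.py <<'E'
from h import *
T=tool();f=[]
s=sense();F=T[:3,:3].T@s["force"];print("t",s["time_s"],"yaw",round(np.arctan2(T[1,0],T[0,0])+np.pi/2-np.radians(225),3),"F",F.round(1))
E
python3 -m jog '[{"tx":-1,"ty":-0.1,"tz":0,"ax":0,"ay":0,"az":-0.01,"jaw":1},{"tx":-1,"ty":-0.1,"tz":0,"ax":0,"ay":0,"az":-0.01,"jaw":1}]' >/dev/null; python3 f.py
python3 -m jog '[{"tx":-1,"ty":-0.1,"tz":0,"ax":0,"ay":0,"az":-0.01,"jaw":1},{"tx":-1,"ty":-0.1,"tz":0,"ax":0,"ay":0,"az":-0.01,"jaw":1}]' >/dev/null; python3 f.py
```

```text
t 9.875 yaw -0.262 F [-0.5 -1.4  0.6]
t 10.125 yaw -0.242 F [-0.6 -0.9 -0.5]
```

```bash
python3 -m jog '[{"tx":-1,"ty":-0.1,"tz":0,"ax":0,"ay":0,"az":-0.01,"jaw":1},{"tx":-1,"ty":-0.1,"tz":0,"ax":0,"ay":0,"az":-0.01,"jaw":1}]' >/dev/null; python3 f.py
```

```text
t 10.375 yaw -0.222 F [-0.4 -1.1 -0.4]
```

```bash
python3 -m jog '[{"tx":-1,"ty":-0.1,"tz":0,"ax":0,"ay":0,"az":-0.01,"jaw":1},{"tx":-1,"ty":-0.1,"tz":0,"ax":0,"ay":0,"az":-0.01,"jaw":1}]' >/dev/null; python3 f.py
python3 -m jog '[{"tx":-1,"ty":-0.1,"tz":0,"ax":0,"ay":0,"az":-0.01,"jaw":1}]' >/dev/null; python3 f.py
python3 -m jog '[{"tx":-1,"ty":-0.1,"tz":0,"ax":0,"ay":0,"az":-0.01,"jaw":1}]' >/dev/null; python3 f.py
```

```text
t 10.625 yaw -0.202 F [-0.  -0.9  0.5]
t 10.75 yaw -0.192 F [ 0.1 -0.3 -1.3]
t 10.875 yaw -0.182 F [-0.4  0.1 -0.3]
```

```bash
python3 - <<'E'
from h import *
c=cap("side");print([ (r["conf"],r["centre"]) for r in place_of("catch_pin","side")[:2]]); fit(cap("top"))
i=c["color"];cv2.imwrite("pics/s1.png",cv2.resize(i[120:270,240:440,::-1],None,fx=4,fy=4,interpolation=2))
E
```

```text
[(0.74, [343.8, 202.0])]
fit C [563.2  55.9] yaw mod pi/2 1.394 n 127 med res 1.36 z 58.1
```

View pics/s1.png

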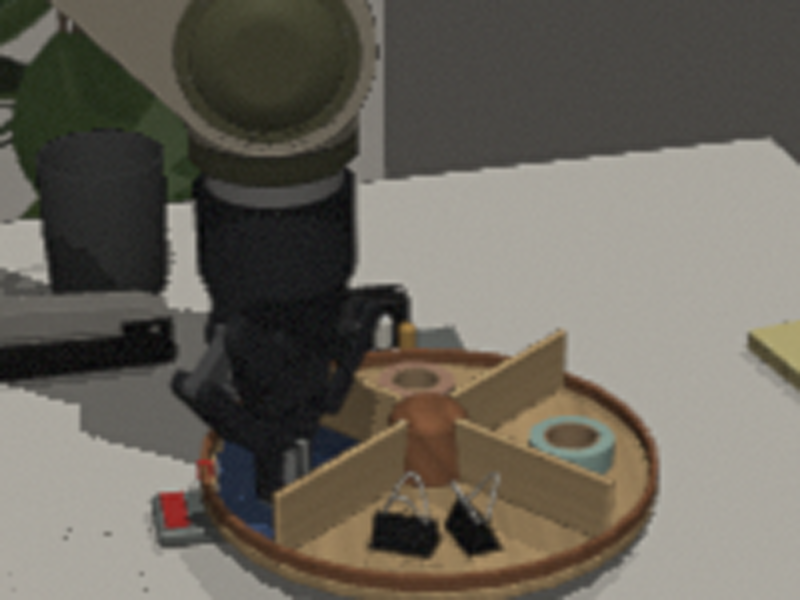

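The picture shows the fingers at (290,460), behind the push spoke in the felt bay. The carousel is following at yaw about -0.18, and the brass pin at (408,335) is nearing the catch. I'll keep feeling forward.

```bash
python3 -m jog '[{"tx":-1,"ty":-0.1,"tz":0,"ax":0,"ay":0,"az":-0.01,"jaw":1}]' >/dev/null; python3 f.py
python3 -m jog '[{"tx":-1,"ty":-0.1,"tz":0,"ax":0,"ay":0,"az":-0.01,"jaw":1}]' >/dev/null; python3 f.py
python3 -m jog '[{"tx":-1,"ty":-0.1,"tz":0,"ax":0,"ay":0,"az":-0.01,"jaw":1}]' >/dev/null; python3 f.py
```

```text
t 11.15 yaw -0.172 F [ 0.5 -0.  -0.3]
t 11.275 yaw -0.162 F [-0.6 -0.6 -0.5]
t 11.4 yaw -0.152 F [ 0.9 -0.5 -0.1]
```

```bash
python3 -m jog '[{"tx":-1,"ty":-0.1,"tz":0,"ax":0,"ay":0,"az":-0.01,"jaw":1}]' >/dev/null; python3 f.py
python3 -m jog '[{"tx":-1,"ty":-0.1,"tz":0,"ax":0,"ay":0,"az":-0.01,"jaw":1}]' >/dev/null; python3 f.py
```

```text
t 11.525 yaw -0.142 F [ 0.  -0.   0.5]
t 11.65 yaw -0.132 F [ 3.8  0.8 -1.6]
```

```bash
python3 -m jog '[{"tx":-0.7,"ty":-0.1,"tz":0,"ax":0,"ay":0,"az":-0.007,"jaw":1}]' >/dev/null; python3 f.py
```

```text
t 11.775 yaw -0.125 F [ 5.5  0.7 -2.3]
```

```bash
python3 -m jog '[{"tx":-0.7,"ty":-0.1,"tz":0,"ax":0,"ay":0,"az":-0.007,"jaw":1}]' >/dev/null; python3 f.py
```

```text
t 11.9 yaw -0.118 F [ 7.1  1.  -4.6]
```

```bash
python3 -m jog '[{"tx":-0.7,"ty":-0.1,"tz":0,"ax":0,"ay":0,"az":-0.007,"jaw":1}]' >/dev/null; python3 f.py
```

```text
t 12.025 yaw -0.111 F [ 7.7  1.  -4.6]
```

```bash
python3 -m jog '[{"tx":-0.7,"ty":-0.1,"tz":0,"ax":0,"ay":0,"az":-0.007,"jaw":1}]' >/dev/null; python3 f.py
```

```text
t 12.15 yaw -0.104 F [ 8.6  2.3 -4.7]
```

```bash
python3 -m jog '[{"tx":-0.7,"ty":-0.1,"tz":0,"ax":0,"ay":0,"az":-0.007,"jaw":1}]' >/dev/null; python3 f.py
```

```text
t 12.275 yaw -0.097 F [ 7.2  0.5 -4.1]
```

```bash
python3 -m jog '[{"tx":-0.7,"ty":-0.1,"tz":0,"ax":0,"ay":0,"az":-0.007,"jaw":1}]' >/dev/null; python3 f.py
```

```text
t 12.4 yaw -0.09 F [ 4.3  1.2 -2.4]
```

```bash
python3 -m jog '[{"tx":-0.5,"ty":0,"tz":0,"ax":0,"ay":0,"az":-0.005,"jaw":1}]' >/dev/null; python3 f.py
```

```text
t 12.525 yaw -0.085 F [ 1.1 -0.1  0. ]
```

```bash
python3 -m jog '[{"tx":-0.5,"ty":0,"tz":0,"ax":0,"ay":0,"az":-0.005,"jaw":1}]' >/dev/null; python3 f.py
```

```text
t 12.65 yaw -0.08 F [-0.2  0.  -0.5]
```

```bash
python3 -m jog '[{"tx":-0.5,"ty":0,"tz":0,"ax":0,"ay":0,"az":-0.005,"jaw":1}]' >/dev/null; python3 f.py
```

```text
t 12.775 yaw -0.075 F [-1.3  0.7 -0.5]
```

```bash
python3 -c "
from h import *
fit(cap('top'))"; python3 -m jog '[{"tx":-0.5,"ty":0,"tz":0,"ax":0,"ay":0,"az":-0.005,"jaw":1}]' >/dev/null; python3 f.py
```

```text
fit C [563.4  55.6] yaw mod pi/2 1.512 n 133 med res 1.39 z 58.1
t 12.95 yaw -0.07 F [0.6 0.3 0.5]
```

```bash
python3 -m jog '[{"tx":-0.5,"ty":0,"tz":0,"ax":0,"ay":0,"az":-0.005,"jaw":1}]' >/dev/null; python3 f.py
```

```text
t 13.075 yaw -0.065 F [ 1.6 -0.5 -1. ]
```

```bash
python3 -m jog '[{"tx":-0.4,"ty":0,"tz":0,"ax":0,"ay":0,"az":0,"jaw":1}]' >/dev/null; python3 f.py
```

```text
t 13.2 yaw -0.065 F [ 3.8  0.9 -2.4]
```

The force fell to zero after the click. The fitted yaw of -0.06 matches the expected seat, and the force is now climbing on the stop, so the carousel is seated. I'll back off.

```bash
python3 -m jog '[{"tx":3,"ty":0,"tz":0,"ax":0,"ay":0,"az":0,"jaw":1},{"tx":5,"ty":0,"tz":0,"ax":0,"ay":0,"az":0,"jaw":1},{"tx":6,"ty":0,"tz":0,"ax":0,"ay":0,"az":0,"jaw":1},{"tx":0,"ty":0,"tz":-30,"ax":0,"ay":0,"az":0,"jaw":1},{"tx":0,"ty":0,"tz":-50,"ax":0,"ay":0,"az":0,"jaw":1}]'
python3 -m jog '[{"tx":0,"ty":0,"tz":-50,"ax":0,"ay":0,"az":0,"jaw":-1},{"tx":0,"ty":0,"tz":-50,"ax":0,"ay":0,"az":0,"jaw":-1},{"tx":0,"ty":0,"tz":0,"ax":0,"ay":0,"az":0,"jaw":-1}]'
python3 - <<'E'
from h import *
fit(cap("top")); fit(cap("wrist")); print(sense()["joints"].round(2)); go(450,-270,200,np.pi)
c=cap("top");i=c["color"];cv2.imwrite("pics/e.png",cv2.resize(i[180:290,370:490,::-1],(654,600),interpolation=2))
E
```

```text
time_s: 13.82
eef_pos: [474.9, 12.5, 117.3]
ee_rot: [-0.002, 0.413, 0.911, -0.0]
force: [0.5, 0.0, 0.1]
grip_width: 0.002
grip_force: 0.0
time_s: 14.2
eef_pos: [477.1, 12.1, 220.5]
ee_rot: [0.003, 0.413, 0.911, 0.001]
force: [-0.9, 0.9, 0.2]
grip_width: 0.636
grip_force: 0.0
fit C [563.4  56.2] yaw mod pi/2 1.509 n 28 med res 1.25 z 58.4
fit C [563.5  55.8] yaw mod pi/2 1.513 n 2579 med res 1.28 z 56.8
[-0.22  0.22  1.66 -0.    1.26 -0.94]
shift [-195.4 -205.4   16.8] az -0.851 head 2.291 down [-0.  0. -1.] pos [475.6  12.3 216.8]
```

View pics/e.png

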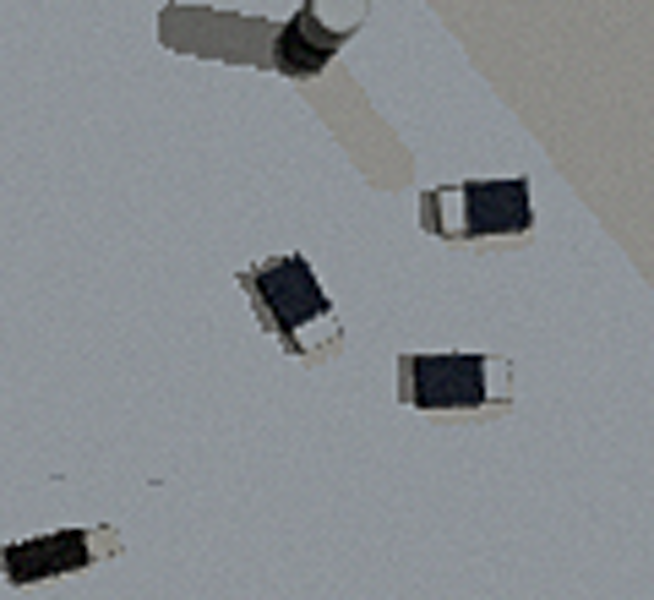

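Three look-alike erasers: crop (298,305) is top-image pixel (425,236), (475,207) is (457,218), and (455,380) is (454,250). The one at (425,236) is leftmost in the image. Image left is +y, the robot's left, so that one is meant. The carousel has stayed at yaw -0.06 with the hand off.

```bash
python3 -m jog '[{"tx":0,"ty":0,"tz":0,"ax":0,"ay":0,"az":0.18,"jaw":-1},{"tx":0,"ty":0,"tz":0,"ax":0,"ay":0,"az":0.18,"jaw":-1},{"tx":0,"ty":0,"tz":0,"ax":0,"ay":0,"az":0.18,"jaw":-1},{"tx":0,"ty":0,"tz":0,"ax":0,"ay":0,"az":0.18,"jaw":-1},{"tx":0,"ty":0,"tz":0,"ax":0,"ay":0,"az":0.18,"jaw":-1}]' >/dev/null
python3 -m jog '[{"tx":0,"ty":0,"tz":0,"ax":0,"ay":0,"az":0.18,"jaw":-1},{"tx":0,"ty":0,"tz":0,"ax":0,"ay":0,"az":0.18,"jaw":-1},{"tx":0,"ty":0,"tz":0,"ax":0,"ay":0,"az":0.18,"jaw":-1},{"tx":0,"ty":0,"tz":0,"ax":0,"ay":0,"az":0.18,"jaw":-1},{"tx":0,"ty":0,"tz":0,"ax":0,"ay":0,"az":0.08,"jaw":-1}]'
python3 -c "
from h import *
go(451,-303,180,.593)"
```

```text
time_s: 15.6
eef_pos: [475.3, 12.3, 215.7]
ee_rot: [-0.001, 0.957, 0.289, -0.001]
force: [0.3, 1.4, 1.9]
grip_width: 1.0
grip_force: 0.0
shift [-194.8  249.1   35.5] az -0.006 head 0.587 down [-0.003  0.001 -1.   ] pos [475.3  12.3 215.7]
```

```bash
python3 -m jog '[{"tx":-28,"ty":35.6,"tz":5,"ax":0,"ay":0,"az":0,"jaw":-1},{"tx":-28,"ty":35.6,"tz":5,"ax":0,"ay":0,"az":0,"jaw":-1},{"tx":-28,"ty":35.6,"tz":5,"ax":0,"ay":0,"az":0,"jaw":-1},{"tx":-28,"ty":35.6,"tz":5,"ax":0,"ay":0,"az":0,"jaw":-1}]' >/dev/null
python3 -m jog '[{"tx":-28,"ty":35.6,"tz":5,"ax":0,"ay":0,"az":0,"jaw":-1},{"tx":-28,"ty":35.6,"tz":5,"ax":0,"ay":0,"az":0,"jaw":-1},{"tx":-28,"ty":35.6,"tz":5,"ax":0,"ay":0,"az":0,"jaw":-1},{"tx":0,"ty":0,"tz":0,"ax":0,"ay":0,"az":0,"jaw":-1}]'
python3 - <<'E'
from h import *
go(451,-303,180,.593); c=cap("wrist"); save(c,"w2.png")
for r in place_of("eraser_center","wrist"): print(r["conf"],r["centre"],at_z(c,r["centre"],7).round(1),at_d(c,r["centre"]).round(1))
E
```

```text
time_s: 16.6
eef_pos: [450.8, -305.8, 179.9]
ee_rot: [-0.002, 0.957, 0.29, -0.001]
force: [0.2, 0.6, -0.2]
grip_width: 1.0
grip_force: 0.0
shift [ 1.7 -2.2 -0.1] az -0.006 head 0.587 down [-0.003  0.003 -1.   ] pos [ 450.8 -305.8  179.9]
0.97 [321.1, 164.3] [ 482.6 -283.8    7. ] [ 483.1 -283.4   13.3]
0.8 [453.7, 173.8] [ 531.3 -368.8    7. ] [ 530.8 -366.3   14.5]
0.71 [378.4, 259.1] [ 446.7 -361.1    7. ] [ 448.2 -358.8   14.6]
```

View pics/w2.png

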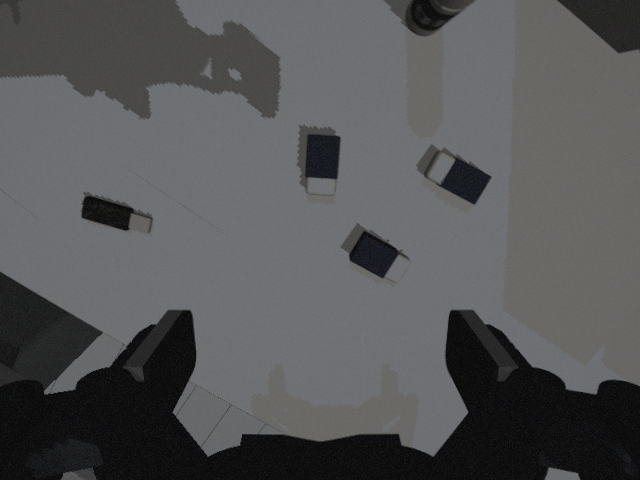

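The leftmost eraser is at (322,164) and lined up with the tool. The other two, at (380,256) and (458,178), are clear of the fingers.

```bash
python3 -c "
from h import *
go(482.8,-283.7,2)"
```

```text
shift [ 37.    1.5 178.9] az 0 head 0.59 down [-0.002  0.002 -1.   ] pos [ 451.5 -303.4  180.9]
```

```bash
python3 -m jog '[{"tx":37,"ty":1.5,"tz":0,"ax":0,"ay":0,"az":0.04,"jaw":-0.2},{"tx":0,"ty":0,"tz":50,"ax":0,"ay":0,"az":0,"jaw":-0.2},{"tx":0,"ty":0,"tz":50,"ax":0,"ay":0,"az":0,"jaw":-0.2},{"tx":0,"ty":0,"tz":40,"ax":0,"ay":0,"az":0,"jaw":-0.2},{"tx":0,"ty":0,"tz":25,"ax":0,"ay":0,"az":0,"jaw":-0.2}]'
python3 -m jog '[{"tx":0,"ty":0,"tz":10,"ax":0,"ay":0,"az":0,"jaw":-0.2},{"tx":0,"ty":0,"tz":4,"ax":0,"ay":0,"az":0,"jaw":-0.2},{"tx":0,"ty":0,"tz":0,"ax":0,"ay":0,"az":0,"jaw":-0.2}]'
python3 -c "
from h import *
go(482.8,-283.7,2)"
```

```text
time_s: 17.32
eef_pos: [483.0, -282.5, 15.2]
ee_rot: [-0.001, 0.962, 0.273, -0.001]
force: [0.6, 0.5, 1.2]
grip_width: 0.602
grip_force: 0.0
time_s: 17.7
eef_pos: [483.9, -284.7, 4.0]
ee_rot: [0.0, 0.962, 0.272, 0.0]
force: [1.4, -0.2, 0.0]
grip_width: 0.601
grip_force: 0.0
shift [-0.5 -1.4  2. ] az 0 head 0.551 down [ 0.001 -0.001 -1.   ] pos [ 483.9 -284.7    4. ]
```

```bash
python3 -m jog '[{"tx":0,"ty":-1,"tz":2,"ax":0,"ay":0,"az":0,"jaw":1},{"tx":0,"ty":0,"tz":0,"ax":0,"ay":0,"az":0,"jaw":1},{"tx":0,"ty":0,"tz":0,"ax":0,"ay":0,"az":0,"jaw":1},{"tx":0,"ty":0,"tz":0,"ax":0,"ay":0,"az":0,"jaw":1},{"tx":0,"ty":0,"tz":0,"ax":0,"ay":0,"az":0,"jaw":1}]' 30
python3 -m jog '[{"tx":0,"ty":0,"tz":-20,"ax":0,"ay":0,"az":0,"jaw":1},{"tx":0,"ty":0,"tz":-40,"ax":0,"ay":0,"az":0,"jaw":1},{"tx":0,"ty":0,"tz":-50,"ax":0,"ay":0,"az":0,"jaw":1},{"tx":0,"ty":0,"tz":-40,"ax":0,"ay":0,"az":0,"jaw":1},{"tx":0,"ty":0,"tz":0,"ax":0,"ay":0,"az":0,"jaw":1}]'
python3 - <<'E'
from h import *
c=cap("wrist"); save(c,"w3.png"); t=cap("top")
T=tool()
for r in place_of("eraser_center","wrist"): print(r["conf"],r["centre"],(T[:3,:3].T@(at_d(c,r["centre"])-T[:3,3])).round(1))
fit(t,(563.5,56))
# bay target
y=-.06; b=np.array([563.5,56])-78*np.array([np.cos(y),np.sin(y)]); print(b); go(*b,152,y)
E
```

```text
time_s: 18.32
eef_pos: [483.2, -283.9, 1.8]
ee_rot: [0.0, 0.962, 0.272, 0.0]
force: [-1.0, 1.1, 6.0]
grip_width: 0.266
grip_force: 30.5
time_s: 18.95
eef_pos: [484.0, -284.6, 154.1]
ee_rot: [0.002, 0.962, 0.272, 0.001]
force: [0.4, 0.0, -1.0]
grip_width: 0.264
grip_force: 29.8
0.94 [381.0, 315.1] [  8.   20.8 -15.6]
0.72 [460.1, 233.6] [ -3.8  97.5 135.3]
0.68 [316.5, 328.5] [  3.1  -0.7 -15.5]
fit C [563.3  55.1] yaw mod pi/2 1.515 n 227 med res 1.5 z 58.0
[485.64035789  60.67719251]
shift [ 182.7 -291.5   -1.5] az 0.611 head 0.551 down [-0.002  0.002 -1.   ] pos [ 482.5 -283.4  150. ]
```

View pics/w3.png

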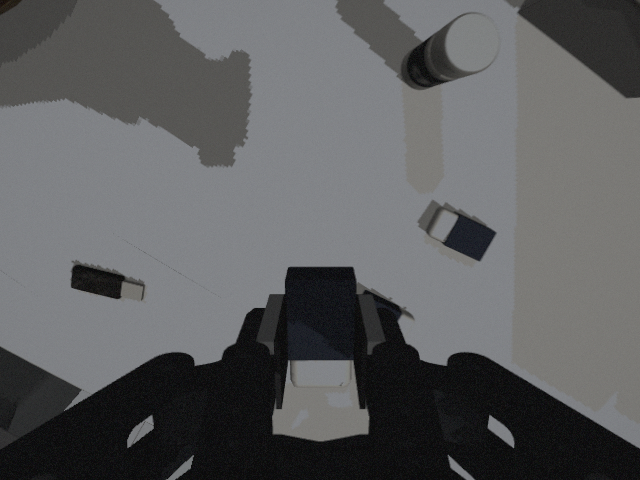

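The eraser is held square at (320,325). Carrying it to the bay.

```bash
python3 -m jog '[{"tx":0,"ty":0,"tz":0,"ax":0,"ay":0,"az":0.153,"jaw":1},{"tx":0,"ty":0,"tz":0,"ax":0,"ay":0,"az":0.153,"jaw":1},{"tx":0,"ty":0,"tz":0,"ax":0,"ay":0,"az":0.153,"jaw":1},{"tx":0,"ty":0,"tz":0,"ax":0,"ay":0,"az":0.153,"jaw":1}]'  >/dev/null
python3 -m jog '[{"tx":-2.5,"ty":-30,"tz":0,"ax":0,"ay":0,"az":0,"jaw":1},{"tx":-2.5,"ty":-50,"tz":0,"ax":0,"ay":0,"az":0,"jaw":1},{"tx":-2.5,"ty":-50,"tz":0,"ax":0,"ay":0,"az":0,"jaw":1},{"tx":-2.5,"ty":-50,"tz":0,"ax":0,"ay":0,"az":0,"jaw":1},{"tx":-2.5,"ty":-50,"tz":0,"ax":0,"ay":0,"az":0,"jaw":1}]' >/dev/null
python3 -m jog '[{"tx":-2.5,"ty":-50,"tz":0,"ax":0,"ay":0,"az":0,"jaw":1},{"tx":-2.5,"ty":-40,"tz":0,"ax":0,"ay":0,"az":0,"jaw":1},{"tx":0,"ty":-23.5,"tz":0,"ax":0,"ay":0,"az":0,"jaw":1},{"tx":0,"ty":0,"tz":0,"ax":0,"ay":0,"az":0,"jaw":1},{"tx":0,"ty":0,"tz":0,"ax":0,"ay":0,"az":0,"jaw":1}]'
python3 -c "
from h import *
go(485.6,60.7,26,-.06); print(sense()['joints'].round(2))"
```

```text
time_s: 20.85
eef_pos: [486.3, 59.5, 150.5]
ee_rot: [0.0, 1.0, -0.031, -0.001]
force: [0.1, -0.0, -0.8]
grip_width: 0.266
grip_force: 29.8
shift [ -0.6  -1.2 124.5] az -0.002 head -0.062 down [-0.001 -0.    -1.   ] pos [486.3  59.5 150.5]
[-0.12  0.32  1.71 -0.    1.11  1.51]
```

```bash
python3 -m jog '[{"tx":0,"ty":-1,"tz":30,"ax":0,"ay":0,"az":0,"jaw":1},{"tx":0,"ty":0,"tz":40,"ax":0,"ay":0,"az":0,"jaw":1},{"tx":0,"ty":0,"tz":30,"ax":0,"ay":0,"az":0,"jaw":1},{"tx":0,"ty":0,"tz":17,"ax":0,"ay":0,"az":0,"jaw":1},{"tx":0,"ty":0,"tz":0,"ax":0,"ay":0,"az":0,"jaw":1}]'
python3 -m jog '[{"tx":0,"ty":0,"tz":3,"ax":0,"ay":0,"az":0,"jaw":1},{"tx":0,"ty":0,"tz":2,"ax":0,"ay":0,"az":0,"jaw":1},{"tx":0,"ty":0,"tz":1,"ax":0,"ay":0,"az":0,"jaw":1},{"tx":0,"ty":0,"tz":0,"ax":0,"ay":0,"az":0,"jaw":1}]'
```

```text
time_s: 21.48
eef_pos: [485.9, 60.2, 33.2]
ee_rot: [-0.0, 1.0, -0.031, -0.001]
force: [-0.4, -0.0, 0.1]
grip_width: 0.266
grip_force: 29.8
time_s: 21.98
eef_pos: [486.7, 61.1, 28.5]
ee_rot: [0.0, 1.0, -0.031, 0.0]
force: [-0.3, 0.2, -0.8]
grip_width: 0.264
grip_force: 29.8
```

```bash
python3 -m jog '[{"tx":0,"ty":0,"tz":1,"ax":0,"ay":0,"az":0,"jaw":1},{"tx":0,"ty":0,"tz":1,"ax":0,"ay":0,"az":0,"jaw":1},{"tx":0,"ty":0,"tz":0,"ax":0,"ay":0,"az":0,"jaw":1}]'; python3 f.py
```

```text
time_s: 22.35
eef_pos: [486.6, 61.1, 26.2]
ee_rot: [0.0, 1.0, -0.031, -0.0]
force: [-0.8, 0.5, -0.5]
grip_width: 0.268
grip_force: 29.8
t 22.35 yaw -2.417 F [-0.9 -0.5  0.5]
```

```bash
python3 -m jog '[{"tx":0,"ty":0,"tz":0.5,"ax":0,"ay":0,"az":0,"jaw":1},{"tx":0,"ty":0,"tz":0,"ax":0,"ay":0,"az":0,"jaw":1}]'; python3 f.py
```

```text
time_s: 22.6
eef_pos: [486.6, 61.1, 25.8]
ee_rot: [0.0, 1.0, -0.031, -0.0]
force: [0.4, 0.5, 0.1]
grip_width: 0.264
grip_force: 29.8
t 22.6 yaw -2.417 F [ 0.3 -0.5 -0.1]
```

```bash
python3 -m jog '[{"tx":0,"ty":0,"tz":0.5,"ax":0,"ay":0,"az":0,"jaw":1},{"tx":0,"ty":0,"tz":0.5,"ax":0,"ay":0,"az":0,"jaw":1},{"tx":0,"ty":0,"tz":0,"ax":0,"ay":0,"az":0,"jaw":1}]'; python3 f.py
```

```text
time_s: 22.98
eef_pos: [486.6, 61.1, 24.8]
ee_rot: [0.0, 1.0, -0.031, -0.0]
force: [-0.4, 0.8, 0.3]
grip_width: 0.266
grip_force: 29.8
t 22.975 yaw -2.417 F [-0.5 -0.8 -0.3]
```

```bash
python3 -m jog '[{"tx":0,"ty":0,"tz":0,"ax":0,"ay":0,"az":0,"jaw":0.4},{"tx":0,"ty":0,"tz":0,"ax":0,"ay":0,"az":0,"jaw":0.1},{"tx":0,"ty":0,"tz":0,"ax":0,"ay":0,"az":0,"jaw":0.1},{"tx":0,"ty":0,"tz":-15,"ax":0,"ay":0,"az":0,"jaw":0.1},{"tx":0,"ty":0,"tz":-40,"ax":0,"ay":0,"az":0,"jaw":0.1}]'
python3 -m jog '[{"tx":0,"ty":0,"tz":-50,"ax":0,"ay":0,"az":0,"jaw":0.1},{"tx":-30,"ty":0,"tz":-50,"ax":0,"ay":0,"az":0,"jaw":0.1},{"tx":-30,"ty":0,"tz":0,"ax":0,"ay":0,"az":0,"jaw":0.1},{"tx":0,"ty":0,"tz":0,"ax":0,"ay":0,"az":0,"jaw":0.1},{"tx":0,"ty":0,"tz":0,"ax":0,"ay":0,"az":0,"jaw":0.1}]'
python3 - <<'E'
from h import *
c=cap("wrist"); save(c,"w4.png"); fit(c,(563.5,56))
for r in place_of("eraser_center","wrist")[:2]: print(r["conf"],r["centre"],at_d(c,r["centre"]).round(1))
E
```

```text
time_s: 23.6
eef_pos: [485.8, 61.2, 80.2]
ee_rot: [-0.0, 1.0, -0.031, -0.001]
force: [0.8, -0.4, -0.7]
grip_width: 0.446
grip_force: 0.0
time_s: 24.22
eef_pos: [427.3, 64.7, 180.3]
ee_rot: [0.0, 1.0, -0.031, 0.0]
force: [1.4, -0.2, -0.8]
grip_width: 0.447
grip_force: 0.0
fit C [564.1  55.8] yaw mod pi/2 1.516 n 2568 med res 1.32 z 56.9
0.66 [321.7, 136.4] [486.5  61.   35.1]
```

View pics/w4.png

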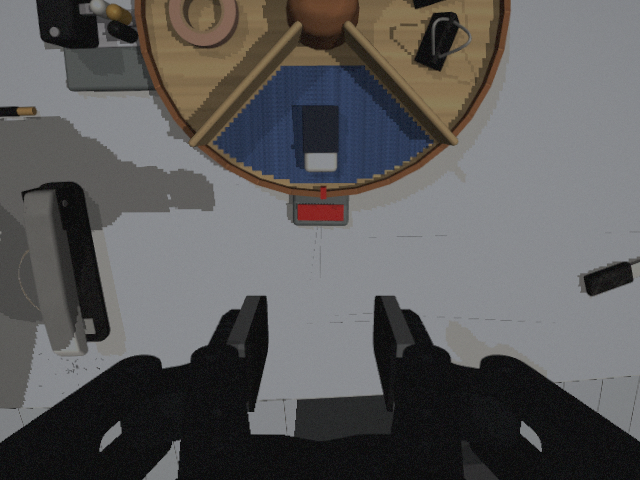

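The eraser lies flat on the felt at (320,137), top at z = 35 mm. The bay faces the red patch, the pin sits between roller and stop at (118,18), and the yaw hasn't changed. Handing in.

```bash
python3 -c "
from rig import finish_job
print(finish_job())"
```

```text
the job is handed in; nothing more can be done
None
```

The job is handed in, with no verdict returned: the carousel clicked into its catch (highest force I read about 10 N) and stayed there, and the leftmost eraser lies flat and released on the blue felt. The arm touched none of the bystanders.

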